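# Switch on the burner under the saucepan with a thumbwheel

### The arm

A 6-joint arm with a two-finger parallel gripper is mounted at the origin on the work surface. World frame = base frame: x ahead of the robot, y to its left, z up, the work surface at z = 0. Lengths are in m, angles in rad, forces in N, time in s.
With the tool pointing down it reaches from about 0.35 to 0.85 m from the base axis. Payload 8.1 kg.
Tool frame: the origin (TCP) lies between the finger pads; the fingertips stand 14 mm ahead of it and the grasp point (between the pads) lies 5 mm behind it (robot.tcp_to_tips is the z of the fingertips in the tool frame, in m); z points along the fingers, y is the line along which they close (so a half turn about z gives the same grasp; the last joint's range is limited). The gripper opens to 93 mm and grips with 3 to 60 N. Pads are 15 mm wide; open, the fingers measure 128 mm over their backs; the gripper's body (75 mm by 188 mm) begins 65 mm behind the grasp point.
Start: joints at [1.047, 0.13, 1.488, -0, 1.523, -0.085], TCP at [0.255, 0.543, 0.233] pointing down, gripper open.
Joint ranges: [-2.96, 2.96], [-0.89, 2.26], [0.02, 2.5], [-1.34, 4.48], [0, 2.73], [-2.66, 2.66]. Speed limits (rad/s): [2.39, 2.39, 2.79, 3.14, 3.14, 3.14].

### API

Orientations are given as a rotation vector (axis times angle).
In Python, from plant import sensors, read_camera, robot gives the robot as it stands.
- The arm moves only by the tool tcp_steps, called after "Call:" as name(argument=value, ...) on one line, values as JSON. Schema: {"type":"object","properties":{"deltas":{"type":"array","items":{"type":"number"},"minItems":5,"maxItems":100},"clamp_n":{"type":"number"},"only":{"type":"string"},"quiet":{"type":"boolean"},"lines":{"type":"string"}},"required":["deltas"],"additionalProperties":false}. deltas is one flat list of numbers that holds 1 to 20 rows one after another, with no inner brackets; each row has 5 numbers: the finger opening in m, then dx, dy, dz in shares of the most that a row can go, 1 being 50 mm, then a turn about the tool's z in a scale on which 1.0 is pi/2 rad; each row shifts and turns the commanded pose from where the row before left it, along the tool's axes as they then stand; what a row does not reach is not made up. A row lasts 1/10 s, in which the tool goes at most 0.05 m and 0.15 rad, less where a joint would pass 70% of its speed; a pose out of reach is approached as far as the arm can. The fingers move at their own pace and stop on an object; clamp_n is the grip in N (left out, the last holds). Time passes only in rows, so rows that do not move let the fingers close. The tool returns the time, the measured TCP pose, the force, the opening and the grip force at its end. only (a regular expression) keeps the lines of the reply that match it, lines (a string "A,B") keeps lines A to B, and quiet returns only ok. A shift or turn number past 1, either way, is cut back to 1. Input that does not fit is refused with a message, and nothing moves.
- sensors.read_state(): the state, without advancing time (a new reading comes with each control period).
- read_camera(name): name is "scene" or "side" or "wrist"; returns a dict with "image" (384x512x3 uint8, red, green, blue), "depth" (384x512 float32, m along the optical axis (not along the pixel's ray), 0 where there is no reading), "fx", "fy", "cx", "cy" (pixels), "R" (3x3) and "t" (3): a world point X has camera coordinates R X + t. Camera axes: x right, y down, z forward; pixel columns grow to the right and rows downward; lengths in m; the calibration is good to about 2 mm. A picture is of the moment at which its call begins.
- robot.close_job(): hands the job in; it is judged then, once.
The state is a dict: "t": time; "q": joint angles; "dq": joint speeds; "joint_torque": joint torques, N m; "tool_pos": TCP position; "orientation": TCP orientation; "force": force on the tool from outside, world axes, zero at the start; "wrist_torque": the same for the moment, N m; "opening": finger opening in m; "gripper_force": force on a finger pad.
Only numpy, scipy, OpenCV 4.12 (cv2) and the standard library are available. Lean on these libraries where they do the work, as an engineer would, in place of code of your own. Each camera call takes 0.05 s, during which the arm holds its last target. There are 200 camera calls.

### The job

Turn on the heat under the long-handled saucepan: lay a fingertip on the knurled wheel that belongs to its burner and roll the top of the wheel away from the hob's front edge, from off to its first click, so that it rests there. Leave the other wheel off, take the hand away, and leave the pots and everything else standing where they are.

Things in the scene. Friction and masses are not known exactly. Their poses are not given: they have to be found in the camera images.
- hob: two-burner hob: steel tray 440 x 400 x 12 mm on the counter, fixed, turned up to 0.18 rad; origin under its centre, +x from front edge (nearer the robot) to rear, +y from control bar to burners. Two burners in a row along x; at y = -150 mm a black bar 300 x 56 mm, cheek tops 40 mm above the counter, with two wheels: the near one serves the near burner, the far one the far burner
- burner_near (a point): centre of the near burner's grate, at its top, 45 mm above the counter; in the hob frame (-115, 70, 45) mm
- burner_far (a point): the same for the far burner; in the hob frame (115, 70, 45) mm
- wheel_near_top (a point): top of the near wheel's rim at rest; fixed to the hob, at (-90, -150, 46) mm in its frame. Grey knurled roller, diameter 64, width 24 mm, axle level along hob y, sunk in a slot: the rim stands 6 mm above the cheeks beside it. Sprung: it sinks under a push, 3 N at first to 9 N at its 4 mm limit. A fingertip pressed on it and drawn along hob x rolls it by friction (22 mm a click)
- wheel_far_top (a point): the same for the far wheel, a like roller; at (90, -150, 46) mm in the hob frame
- wheel_near (a joint): near wheel, rad: 0 = off (at its stop), 0.7 = first click, 1.4 = second (last). Grows as the top of the wheel rolls along hob +x. Let go, it springs to the nearest of the three notches (tipping points at about 0.35 and 1.05); turning it over takes about 0.05 N m, some 2 N along the rim. A black line across the rim is at the top of the wheel at 0.7, and 0.7 rad towards hob -x when off
- wheel_far (a joint): the same for the far wheel: 0 = off, 0.7 = first click, 1.4 = second; grows as its top rolls along hob +x
- saucepan: open steel saucepan, 150 mm in diameter, 72 mm high, with one long black handle along its +y that reaches 213 mm from the axis; origin at the centre of its underside. Stands on either grate (top 117 mm above the counter)
- casserole: steel casserole with a domed lid, a small black lid knob and two loop handles, 150 mm in diameter, 86 mm high; origin at the centre of its underside. Stands on the other grate (top 131 mm above the counter). Stays put
- salt_pot: white salt pot, 44 mm in diameter, 60 mm high, stands on the hob's tray between bar and burners; origin under its centre. Stays put
- spice_jar: glass spice jar, 44 mm in diameter, 85 mm high, on the counter beside the control bar; origin under its centre. Stays put
- mustard_pot: yellow round pot with a lid, 80 mm in diameter, 100 mm high, beside the hob; origin under its centre. Stays put
- mug: white mug, 80 mm in diameter, 90 mm high, beside the hob; origin under its centre. Stays put
- spoon: wooden spoon, 240 mm long, lying on the counter; origin under its middle. Stays put
- napkin_ring: wooden ring, 44 mm in diameter, 30 mm high, beside the hob; origin under its centre. Stays put

How it is judged:
At the end, for the whole second after the job is handed in: the wheel of the burner that carries the saucepan rests in its first click (0.7 within 0.12 rad, still), the other wheel is off (within 0.12 rad), and the pots and the six small things are within 20 mm of where they began (((horizontal distance between saucepan and burner_near below 0.035 m and value of joint wheel_near between 0.58 and 0.82 rad and value of joint wheel_far between -0.1 and 0.12 rad and velocity of joint wheel_near between -0.1 and 0.1 rad/s) or (horizontal distance between saucepan and burner_far below 0.035 m and value of joint wheel_far between 0.58 and 0.82 rad and value of joint wheel_near between -0.1 and 0.12 rad and velocity of joint wheel_far between -0.1 and 0.1 rad/s)) and distance of each of saucepan, casserole, salt_pot, spice_jar, mustard_pot, mug, spoon, napkin_ring from where it was at the start of the episode below 0.02 m); the robot touches nothing.
It fails at once if the other burner's wheel was turned on (past 0.3 rad) ((horizontal distance between saucepan and burner_near below 0.035 m and value of joint wheel_far above 0.3 rad) or (horizontal distance between saucepan and burner_far below 0.035 m and value of joint wheel_near above 0.3 rad)).
It fails at once if a pot was lifted, carried or pushed by more than 20 mm (distance of any of saucepan, casserole from where it was at the start of the episode above 0.02 m).
It fails at once if a bystander was lifted or pushed by more than 20 mm (distance of any of salt_pot, spice_jar, mustard_pot, mug, spoon, napkin_ring from where it was at the start of the episode above 0.02 m).
It also fails if it takes over 32 s, if anything falls off the work surface, if the arm or the gripper's body presses on something with over 40 N, if the wrist force passes 120 N, or if a joint passes its speed limit or range.

## Working session

There is one attempt and no reset: what is moved stays moved. The work goes in short steps, Python scripts to look and compute and a tool call to move; the robot and the scene stay as the last step left them, time stands still between calls to the robot, and variables do not carry over. Pictures are saved under pics/ and viewed, at most 10 in all, crops included, and the job is handed in when it is done.

```bash
mkdir -p pics; cat > h.py <<'E'
import numpy as np, cv2
from plant import sensors, read_camera, robot
def snap(n,f):
    c=read_camera(n); np.savez('pics/'+f+'.npz',**{k:c[k] for k in c}); cv2.imwrite('pics/'+f+'.png',c['image'][:,:,::-1]); return c
def pt(c,u,v,z=None):
    R,t=np.array(c['R']),np.array(c['t']); r=R.T@np.array([(u-c['cx'])/c['fx'],(v-c['cy'])/c['fy'],1.]); o=-R.T@t
    d=c['depth'][int(v),int(u)] if z is None else (z-o[2])/r[2]
    return o+d*r
E
python3 - <<'E'
from h import *
a=snap('scene','a')['image'];b=snap('side','b')['image']
s=sensors.read_state();print(s['t'],s['tool_pos'],s['orientation'],s['force'])
E
```

```text
0.1 [0.2546349  0.54273535 0.23170151] [-6.83633120e-01 -3.06577113e+00  2.51789826e-03] [-0.26711061 -0.17569768  0.83849812]
```

View pics/a.png

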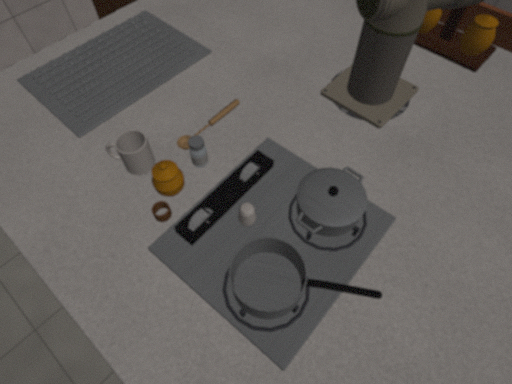

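View pics/b.png

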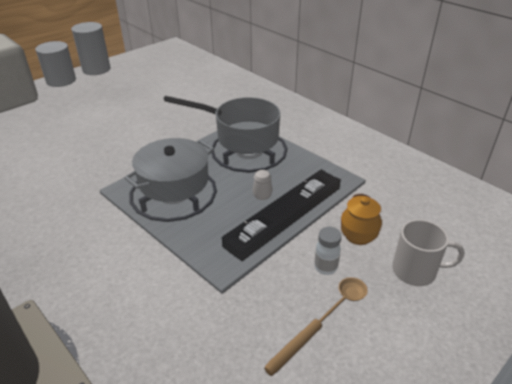

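The saucepan stands on the burner farther from the robot, so the far wheel is the one to turn: scene pixel (201,217), side pixel (313,187). I'll locate the hob next.

```bash
python3 - <<'E'
from h import *
a=dict(np.load('pics/a.npz'));b=dict(np.load('pics/b.npz'))
for n,c,P in(('a',a,[(267,141),(153,247),(277,370),(394,218)]),('b',b,[(220,270),(364,183),(105,190)])):
    for p in P: print(n,p,pt(c,*p,z=.012).round(3))
for n,c,P in(('a',a,[(201,215),(250,173),(268,280),(333,195),(247,213),(197,150),(167,182),(162,212),(136,150)]),('b',b,[(313,187),(253,230)])):
    for p in P: print(n,p,pt(c,*p).round(3))
# top-down rectification of bar zone from z=.046
A=cv2.resize(a['image'][140:260,150:290],None,fx=5,fy=5,interpolation=2)[:,:700]
cv2.imwrite('pics/c.png',A[:,:,::-1])
B=cv2.resize(b['image'][160:270,210:360],None,fx=5,fy=5,interpolation=2)
cv2.imwrite('pics/d.png',B[:,:,::-1])
E
```

```text
a (267, 141) [ 0.364 -0.091  0.012]
a (153, 247) [ 0.78  -0.071  0.012]
a (277, 370) [0.78  0.309 0.012]
a (394, 218) [0.339 0.295 0.012]
b (220, 270) [ 0.379 -0.064  0.012]
b (364, 183) [ 0.775 -0.088  0.012]
b (105, 190) [0.343 0.285 0.012]
a (201, 215) [ 0.657 -0.035  0.045]
a (250, 173) [ 0.491 -0.035  0.042]
a (268, 280) [0.669 0.185 0.051]
a (333, 195) [0.455 0.177 0.124]
a (247, 213) [0.591 0.051 0.072]
a (197, 150) [ 0.545 -0.167  0.073]
a (167, 182) [ 0.657 -0.15   0.067]
a (162, 212) [ 0.705 -0.134  0.003]
a (136, 150) [ 0.63  -0.332  0.014]
b (313, 187) [ 0.651 -0.043  0.042]
b (253, 230) [ 0.471 -0.053  0.043]
```

View pics/c.png

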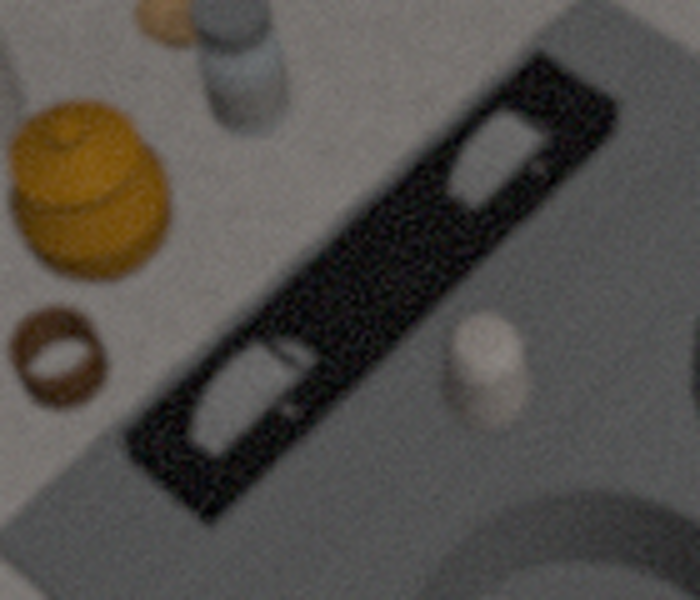

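View pics/d.png

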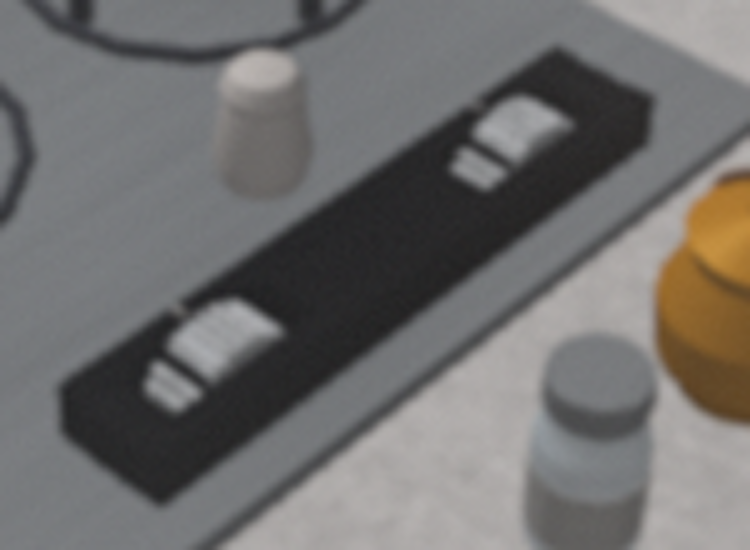

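The far wheel's black line is on its near side (side crop about (500,165)). Both wheels look off. Next I fit the bar and work out the move.

```bash
python3 - <<'E'
from h import *
from scipy.spatial.transform import Rotation as Ro
a=dict(np.load('pics/a.npz'));b=dict(np.load('pics/b.npz'))
A=[(540,52),(617,105),(208,522),(127,437)]
Q=[pt(a,150+(u)/5,140+v/5,z=.040) for u,v in A]
Q=np.array(Q);print(Q.round(3))
S=np.array([pt(b,210+u/5,160+v/5,z=.040) for u,v in[(60,392),(158,463),(652,98),(560,47)]]);print(S.round(3))
for w in(Q,S):
    c=w.mean(0); print('centre',c.round(4))
d=(Q[2]+Q[3]-Q[0]-Q[1])[:2]; e=(S[2]+S[3]-S[0]-S[1])[:2]
y=[np.arctan2(*v[::-1]) for v in(d,e)];print('yaw',y)
for w,yy in((Q,y[0]),(S,y[1])): print('wheel far',w.mean(0)[:2]+.09*np.array([np.cos(yy),np.sin(yy)]))
s=sensors.read_state();print(Ro.from_rotvec(s['orientation']).as_matrix().round(3),robot.tcp_to_tips)
E
```

```text
[[ 0.423 -0.071  0.04 ]
 [ 0.422 -0.018  0.04 ]
 [ 0.721  0.003  0.04 ]
 [ 0.718 -0.057  0.04 ]]
[[ 0.416 -0.027  0.04 ]
 [ 0.419 -0.079  0.04 ]
 [ 0.716 -0.064  0.04 ]
 [ 0.715 -0.013  0.04 ]]
centre [ 0.5707 -0.0358  0.04  ]
centre [ 0.5665 -0.046   0.04  ]
yaw [np.float64(0.05925024244892585), np.float64(0.04900760423361242)]
wheel far [ 0.66056651 -0.03049501]
wheel far [ 0.65639964 -0.04159786]
[[-0.905  0.425 -0.001]
 [ 0.425  0.905 -0.001]
 [ 0.    -0.002 -1.   ]] 0.014
```

The rows are not in the units I measure in: shifts go in shares of 50 mm and turns go in shares of pi/2 rad. I convert before sending: -0.0408 m is -0.816, -0.0236 m is -0.472.

Call:
tcp_steps(deltas=[0,-0.816,-0.472,0,0,0,-0.816,-0.472,0,0,0,-0.816,-0.472,0,0,0,-0.816,-0.472,0,0,0,-0.816,-0.472,0,0,0,-0.816,-0.472,0,0,0,-0.816,-0.472,0,0,0,-0.816,-0.472,0,0,0,-0.816,-0.472,0,0,0,-0.816,-0.472,0,0,0,-0.816,-0.472,0,0,0,-0.816,-0.472,0,0,0,-0.816,-0.472,0,0,0,-0.816,-0.472,0,0,0,-0.816,-0.472,0,0], clamp_n=10)

```text
t: 1.6
tool_pos: [0.6591, -0.0391, 0.232]
orientation: [-0.684, -3.065, -0.0]
force: [0.7, 1.5, 0.5]
opening: 0.0005
gripper_force: 0.0
```

Call:
tcp_steps(deltas=[0,0,0,0,0.0859,0,0,0,0,0.0859,0,0,0,0,0.0859,0,0,0,0,0.0859,0,0,0,0,0.0859,0,0,0,0,0.0859,0,0,0,0,0.0859,0,0,0,0,0.0859,0,0,0,0,0])

```text
t: 2.5
tool_pos: [0.6582, -0.0373, 0.232]
orientation: [-2.165, -2.275, 0.001]
force: [-0.1, 0.7, -0.6]
opening: 0.0004
gripper_force: 0.0
```

```bash
python3 - <<'E'
from h import *
from scipy.spatial.transform import Rotation as Ro
snap('wrist','w');c=snap('side','s')
s=sensors.read_state();print(s['q'],s['tool_pos'],Ro.from_rotvec(s['orientation']).as_matrix().round(3),s['force'])
E
```

```text
[-1.34247166e-01  2.91439621e-01  1.30547673e+00 -7.57929139e-06
  1.54548643e+00 -1.90344703e-01] [ 0.65829977 -0.03724756  0.23214646] [[-0.056  0.998 -0.001]
 [ 0.998  0.056  0.   ]
 [ 0.    -0.001 -1.   ]] [-0.34069465  0.6461537   0.3772249 ]
```

View pics/w.png

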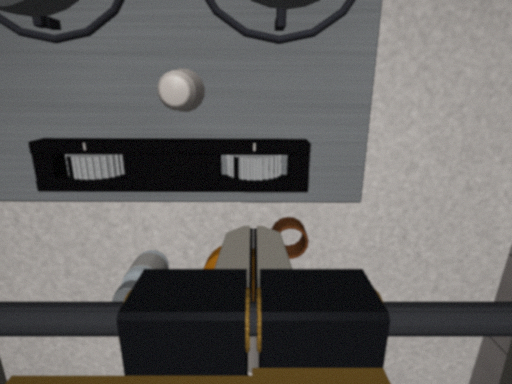

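The wrist view shows the far wheel at (254,167) with its index mark at column 254, and the near wheel at (95,167). I'll convert these pixels to positions.

```bash
python3 - <<'E'
from h import *
c=dict(np.load('pics/w.npz'))
for p in[(254,167,.046),(95,167,.046),(254,147,.04),(84,147,.04),(309,190,.04),(38,190,.04),(309,140,.04),(40,140,.04)]: print(p,pt(c,*p).round(4),pt(c,*p[:2],z=p[2]).round(4))
print(-c['R'].T@c['t'])
E
```

```text
(254, 167, 0.046) [ 0.6587 -0.0359  0.046 ] [ 0.6587 -0.0359  0.046 ]
(95, 167, 0.046) [ 0.4902 -0.0446  0.046 ] [ 0.4902 -0.0446  0.046 ]
(254, 147, 0.04) [ 0.6577 -0.0156  0.04  ] [ 0.6577 -0.0156  0.04  ]
(84, 147, 0.04) [ 0.4776 -0.0248  0.04  ] [ 0.4776 -0.0248  0.04  ]
(309, 190, 0.04) [ 0.7207 -0.0602  0.04  ] [ 0.7207 -0.0602  0.04  ]
(38, 190, 0.04) [ 0.4221 -0.0756  0.04  ] [ 0.4221 -0.0756  0.04  ]
(309, 140, 0.04) [ 0.7152 -0.0052  0.04  ] [ 0.7152 -0.0052  0.04  ]
(40, 140, 0.04) [ 0.432  -0.0197  0.04  ] [ 0.432  -0.0197  0.04  ]
[0.65380502 0.04430208 0.38421667]
```

Scaled: 0.04 m is 0.8, 0.036 m is 0.72.

Call:
tcp_steps(deltas=[0,0.02,-0.22,0.8,0,0,0,0,0.8,0,0,0,0,0.8,0,0,0,0,0.72,0,0,0,0,0.12,0,0,0,0,0,0,0,0,0,0,0])

```text
t: 3.3
tool_pos: [0.649, -0.0371, 0.0731]
orientation: [2.16, 2.278, 0.003]
force: [0.2, -0.3, 0.4]
opening: 0.0004
gripper_force: 0.0
```

Call:
tcp_steps(deltas=[0,0,0,0.04,0,0,0,0,0.04,0,0,0,0,0,0,0,0,0,0,0])

```text
t: 3.7
tool_pos: [0.6477, -0.0369, 0.0671]
orientation: [2.162, 2.278, 0.0]
force: [0.3, 0.8, 0.3]
opening: 0.0005
gripper_force: 0.0
```

Scaled: 0.002 m is 0.04.

Call:
tcp_steps(deltas=[0,0,0,0.04,0,0,0,0,0.04,0,0,0,0,0.04,0,0,0,0,0,0,0,0,0,0,0])

```text
t: 4.2
tool_pos: [0.6473, -0.0368, 0.0604]
orientation: [-2.163, -2.278, 0.0]
force: [-0.1, -0.1, 0.1]
opening: 0.0005
gripper_force: 0.0
```

Call:
tcp_steps(deltas=[0,0,0,0.02,0,0,0,0,0,0,0,0,0,0,0])

```text
t: 4.5
tool_pos: [0.6475, -0.0369, 0.0597]
orientation: [2.163, 2.278, 0.0]
force: [-0.3, -0.1, 0.6]
opening: 0.0003
gripper_force: 0.0
```

Call:
tcp_steps(deltas=[0,0,0,0.02,0,0,0,0,0,0,0,0,0,0,0])

```text
t: 4.8
tool_pos: [0.6477, -0.0369, 0.0591]
orientation: [2.163, 2.278, 0.0]
force: [-0.9, -0.2, 3.0]
opening: 0.0006
gripper_force: 1.8
```

Call:
tcp_steps(deltas=[0,0,0,0.02,0,0,0,0,0,0,0,0,0,0,0])

```text
t: 5.1
tool_pos: [0.6477, -0.0369, 0.058]
orientation: [2.163, 2.278, 0.0]
force: [-1.6, 0.4, 5.2]
opening: 0.0003
gripper_force: 2.6
```

Scaled: 0.001 m is 0.02.

Call:
tcp_steps(deltas=[0,0,0,0.02,0,0,0,0,0,0,0,0,0,0,0])

```text
t: 5.4
tool_pos: [0.6478, -0.0369, 0.0572]
orientation: [2.163, 2.278, 0.001]
force: [-1.7, 0.9, 7.2]
opening: 0.0007
gripper_force: 3.2
```

Call:
tcp_steps(deltas=[0,0,0.04,0,0,0,0,0.04,0,0,0,0,0.04,0,0,0,0,0,0,0])

```text
t: 5.8
tool_pos: [0.6542, -0.0366, 0.0575]
orientation: [2.162, 2.278, 0.001]
force: [-1.6, 0.5, 7.6]
opening: 0.0008
gripper_force: 3.5
```

Call:
tcp_steps(deltas=[0,0,0.04,0,0,0,0,0.04,0,0,0,0,0.04,0,0,0,0,0,0,0])

```text
t: 6.2
tool_pos: [0.6608, -0.0363, 0.0578]
orientation: [2.161, 2.277, 0.003]
force: [-0.5, 0.4, 7.4]
opening: 0.0005
gripper_force: 3.3
```

```bash
python3 - <<'E'
from h import *
c=snap('side','e');cv2.imwrite('pics/e.png',cv2.resize(c['image'][130:240,240:380],None,fx=5,fy=5,interpolation=2)[:,:,::-1])
E
```

```text
(no output)
```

View pics/e.png

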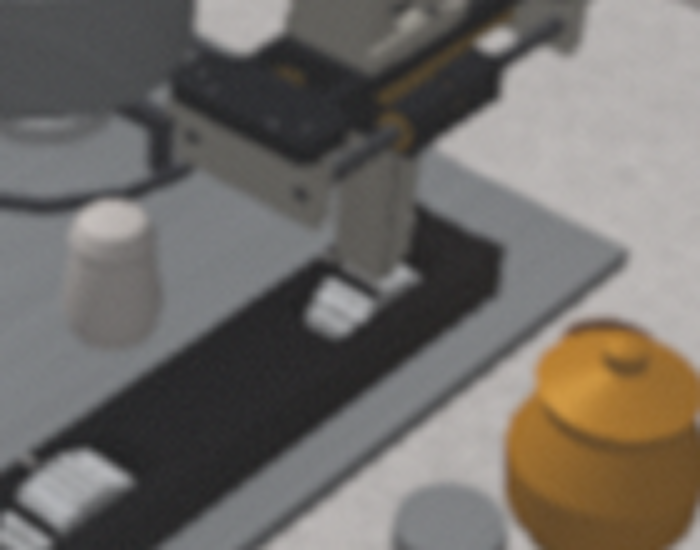

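The wheel is rolling without slip: its black line has moved under the finger near (370,300). I'll finish the click, then lift and check.

Scaled: 0.002 m is 0.04, 0.001 m is 0.02.

Call:
tcp_steps(deltas=[0,0,0.04,0,0,0,0,0.04,0,0,0,0,0.04,0,0,0,0,0.04,0,0,0,0,0.02,0,0,0,0,0,0,0])

```text
t: 6.85
tool_pos: [0.6697, -0.0359, 0.0576]
orientation: [2.161, 2.277, 0.003]
force: [1.3, 0.2, 5.5]
opening: 0.0002
gripper_force: 2.7
```

Call:
tcp_steps(deltas=[0,0,0,-0.1,0,0,0,0,-0.6,0,0,0,0,-0.8,0,0,0,0,-0.8,0,0,0,0,-0.8,0,0,0,0,0,0,0,0,0,0,0])

```text
t: 7.55
tool_pos: [0.6691, -0.0359, 0.213]
orientation: [2.162, 2.277, 0.002]
force: [-0.2, -0.4, -0.5]
opening: 0.0005
gripper_force: 0.0
```

```bash
python3 - <<'E'
from h import *
c=snap('wrist','f')['image'][100:230,10:330];d=snap('side','g')['image'][130:240,190:380]
r=lambda i:cv2.resize(i,(640,int(640*i.shape[0]/i.shape[1])),interpolation=2)
cv2.imwrite('pics/f.png',np.vstack([r(c),r(d)])[:600,:,::-1]); snap('scene','h')
E
```

```text
(no output)
```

View pics/f.png

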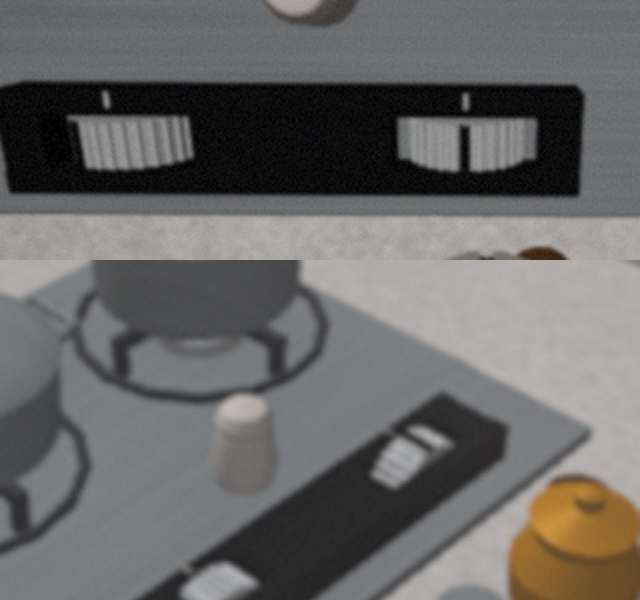

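The far wheel's line now sits at the top, in line with its index mark (465,102 in the picture), so it is in the first click. The near wheel is unchanged and the hand is clear.

```bash
python3 -c "
from plant import robot
print(robot.close_job())"
```

```text
the job is handed in; nothing more can be done
None
```

I rolled the far wheel (the saucepan's burner) to its first click and handed the job in at about 7.7 s. The last pictures show its line at the index mark, the near wheel still off and the hand clear; nothing but that wheel was touched, though I did not re-measure where the pots and small things stand.

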